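# Shoot the duct fixture's bolt past its spring catch

### The job

Lock the black duct into its bench fixture: hold the yellow spring catch bar down with one fingertip and, keeping it down all the way, push the bolt's red tab with the other fingertip until the bolt is fully home over the duct's foot. Then let the catch spring back up and move clear. Grip and lift nothing: leave the duct in its nest, and the tools and other things around where they are.

Things in the scene. Friction and masses are not known exactly. Their poses are not given: they have to be found in the camera images.
- fixture: Duct holding fixture, fixed to the bench: aluminium plate 160 x 392 x 10 mm (x -80..80, y -150..242 mm). Origin on the bench, midway between catch lane (x = -30 mm, robot's side) and bolt lane (x = +30 mm); z up; +y is the way the bolt shoots, toward the duct. Steel guides over the bolt at y = -100, 72 and 116 mm are 40 mm high.
- catch_top (a point): Centre of the top of the yellow catch bar, which has thin black ribs and is 24 mm wide (fixture x) and 144 mm long (y -97..47 mm); the point is at fixture x = -30, y = -25 mm, 60 mm above the bench when up, and moves down with the catch. It can be pressed anywhere on its length.
- catch (a joint): Downward travel of the yellow catch bar, m: 0 = up, its tooth locking the bolt's rack; 0.012 = fully down. Bolt free from 0.006. Press force 3 N at the start, 6 N fully down. Released, it springs up into a rack gap (every 15 mm, 3 mm play either way). Pushing the bolt before the catch is down jams the tooth.
- tab_face (a point): Rear face (fixture -y side, the one to push) of the bolt's upright red tab, mid-width, 60 mm above the bench; at fixture x = 30, y = -40 mm with the bolt drawn back; moves with the bolt. Tab 30 mm wide (x), 6 mm thick (y), from 34 to 78 mm above the bench, on a steel bar 24 mm wide with its top at 34.5 mm. Free space behind it.
- bolt (a joint): Travel of the bolt along fixture +y, m: 0 = drawn back, 0.060 = fully home at its end stop, its toe over the duct's foot flange. Starts at 0 to 0.002. Slides against about 1.5 N of friction once the catch is down.
- duct: Loose black moulded duct, an open box 110 mm tall, 82 x 132 mm over its grey foot flange (12 mm high), standing in the fixture's white nest with its 132 mm along fixture x. Origin at the centre of its underside, at fixture y = 186, z = 10 mm. It stays there.
- duct_nest (a point): Centre of the nest floor, where the duct's underside rests; fixed to the fixture.
- driver_red: Red-handled screwdriver, loose bystander lying or standing on the bench; origin at the centre of its underside.
- tape_white: Roll of white tape, loose bystander lying or standing on the bench; origin at the centre of its underside.
- nipper: Blue-handled pliers, loose bystander lying or standing on the bench; origin at the centre of its underside.
- pink_cap: Pink cap, loose bystander lying or standing on the bench; origin at the centre of its underside.
- marker_1: White marker with blue cap, loose bystander lying or standing on the bench; origin at the centre of its underside.
- glue_bottle: White glue bottle, red nozzle, loose bystander lying or standing on the bench; origin at the centre of its underside.
- tape_brown: Roll of brown tape, loose bystander lying or standing on the bench; origin at the centre of its underside.
Not all that is in view belongs to the job. Leave any green or orange look-alike of the duct alone.

How it is judged:
On the way, in this order (a step that is already met when the one before it is completed fails the run):
1. the catch bar is held down by a finger, the bolt still drawn back (value of joint catch above 0.006 m and value of joint bolt below 0.008 m and contact force between the fingers and fixture above 0.5 N), for 0.1 s.
2. the bolt is fully home while a finger still holds the catch down (value of joint bolt above 0.056 m and value of joint catch above 0.0045 m and contact force between the fingers and fixture above 0.5 N), for 0.1 s.
At the end, for the whole second after the job is handed in: The bolt is home (at least 56 of 60 mm) and at rest, the catch has sprung back up (within 3 mm), and the duct stands upright in its nest (within 8 mm and 0.08 rad) (value of joint bolt above 0.056 m and value of joint catch below 0.003 m and velocity of joint bolt between -0.005 and 0.005 m/s and distance between duct and duct_nest below 0.008 m and angle between duct's own z axis and vertical below 0.08 rad); the robot touches nothing.
It fails at once if the catch was let up while the bolt was part way (value of joint bolt between 0.012 and 0.05 m and value of joint catch below 0.003 m).
It fails at once if the duct was lifted, tipped or pushed out of its nest (distance between duct and duct_nest above 0.012 m or angle between duct's own z axis and vertical above 0.15 rad).
It fails at once if a bystander was moved or lifted (distance of any of driver_red, tape_white, nipper, pink_cap, marker_1, glue_bottle, tape_brown from where it was at the start of the episode above 0.02 m).
It also fails if it takes over 48 s, if anything falls off the work surface, if the arm or the gripper's body presses on something with over 40 N, if the wrist force passes 120 N, or if a joint passes its speed limit or range.

### The arm

A 6-joint arm with a two-finger parallel gripper is mounted at the origin on a cart in front of the work surface, level with it; the furniture and walls round the work are solid. World frame = base frame: x ahead of the robot, y to its left, z up, the work surface at z = 0. Lengths are in m, angles in rad, forces in N, time in s.
With the tool pointing down it reaches from about 0.375 to 0.9 m from the base axis. Payload 3.1 kg.
Tool frame: the origin (TCP) lies between the finger pads; the fingertips stand 25 mm ahead of it and the grasp point (between the pads) lies 6 mm ahead of it; y points along the fingers, x is the direction in which the jaws open and shut, and the axes are right-handed (so a half turn about y gives the same grasp; the last joint's range is limited). The gripper opens to 87 mm and grips with 3 to 60 N. Pads are 19 mm wide; open, the fingers measure 117 mm over their backs; the gripper's body (75 mm by 190 mm) begins 51 mm behind the grasp point.
Start: joints at [1.155, 0.527, 1.433, -0, 1.181, -0.178], TCP at [0.147, 0.608, 0.248] pointing down, gripper open.
Joint ranges: [-3.08, 3.08], [-0.75, 2.2], [0.22, 2.44], [-1.43, 4.57], [0, 2.65], [-2.85, 2.85]. Speed limits (rad/s): [2.79, 2.79, 3.14, 3.14, 3.14, 3.14].

### API

Orientations are given as a unit quaternion [x, y, z, w].
In Python, from rig import robot gives the robot as it stands.
- The arm moves only by the tool carry_out, never from a script. Its argument "moves" is a list of rows, each a list of 7 numbers: the opening, from 0 (shut) to 1 (fully open), then the shift along the tool's x, y, z in cm, then the turn, a rotation vector about the tool's x, y, z in rad. In form: [[grip, x, y, z, rx, ry, rz], ...]. A call has 1 to 20 rows; each row is the pose to reach, as a shift and turn from the pose commanded when the call began, along the tool's axes at that moment; what a row does not reach only later rows make up. A row lasts 1/10 s, in which the tool goes at most 50 mm and 8.59 degrees, less where a joint would pass 70% of its speed; a pose out of reach is approached as far as the arm can. A call with a gripper value outside its range is refused whole. The fingers move at their own pace and stop on an object; "force" is the grip in N (left out, the last holds). Time passes only in rows, so rows that repeat a pose let the fingers close. It gives the time, the measured TCP pose, the force and the opening at its end, in the units of the state.
- robot.get_obs(): the state, without advancing time (a new reading comes with each control period).
- robot.camera(name): name is "scene" or "top" or "wrist"; returns the picture (480x640x3 uint8, red, green, blue); there is no depth.
- robot.camera_params(name): a dict with "fx", "fy", "cx", "cy" (pixels), "extrinsics" (4x4, takes a point from camera to world coordinates); the wrist camera has in their place "mount" (4x4, takes a point from camera to tool coordinates, whose origin is the TCP and whose axes are the tool frame's). Camera axes: x right, y down, z forward; pixel columns grow to the right and rows downward; lengths in m; the calibration is good to about 2 mm. A picture is of the moment at which its call begins: read the wrist's pose just before it. camera_params takes no time and is no camera call.
- robot.hand_in(): hands the job in, once; it reports no verdict.
The state is a dict: "time": time; "q": joint angles; "joint_velocities": joint speeds; "joint_torque": joint torques, N m; "position": TCP position; "tool_rot": TCP orientation; "ft_force": force on the tool from outside, world axes, zero at the start; "moment": the same for the moment, N m; "grip_width": finger opening in m.
Only numpy, scipy, OpenCV 4.12 (cv2) and the standard library are available. Lean on these libraries where they do the work, as an engineer would, in place of code of your own. Each camera call takes 0.05 s, during which the arm holds its last target.

## Working session

There is one attempt and no reset: what is moved stays moved. The work goes in short steps, Python scripts to look and compute and a tool call to move; the robot and the scene stay as the last step left them, time stands still between calls to the robot, and variables do not carry over. Pictures are saved under pics/ and viewed, and the job is handed in when it is done.

Besides the shell and the picture viewer there is one more tool, called after "Request:" as name(argument=value, ...) on one line, values as JSON. carry_out: Moves the arm, as the interface text tells. Its arguments: {"type":"object","properties":{"moves":{"type":"array"},"force":{"type":"number"}},"required":["moves"]}

```bash
mkdir -p pics; ls; python3 - <<'E'
from rig import robot
import cv2,numpy as np
np.set_printoptions(precision=4,suppress=True)
print(robot.get_obs())
for n in ["scene","top"]:
    p=robot.camera_params(n);print(n,p)
    cv2.imwrite(f"pics/{n}0.png",robot.camera(n)[:,:,::-1])
print(robot.camera_params("wrist"))
E
```

```text
pics
{'time': 0.0, 'q': array([ 1.1555,  0.5285,  1.4339,  0.    ,  1.1814, -0.1785]), 'joint_velocities': array([-0.0017, -0.0015,  0.0001, -0.0019, -0.0003,  0.0022]), 'joint_torque': array([ -0.0005, -44.0035, -17.6597,   0.0635,   0.0582,  -0.0002]), 'position': array([0.1463, 0.6069, 0.2466]), 'tool_rot': array([ 0.5559,  0.4368, -0.4381, -0.5552]), 'ft_force': array([-0.3078, -0.0675, -0.3821]), 'moment': array([-0.0205,  0.0418,  0.0058]), 'grip_width': 0.08711469887411129}
scene {'fx': 603.2609721356463, 'fy': 603.2609721356463, 'cx': 320.47069870606475, 'cy': 240.06079032751123, 'extrinsics': array([[ 0.7959, -0.35  ,  0.4941, -0.3192],
       [-0.6053, -0.442 ,  0.662 , -1.0854],
       [-0.0133, -0.8259, -0.5636,  1.0656],
       [ 0.    ,  0.    ,  0.    ,  1.    ]])}
top {'fx': 495.57804530711735, 'fy': 495.57804530711735, 'cx': 323.07337149625005, 'cy': 239.1075860778149, 'extrinsics': array([[ 0.0269, -0.9772,  0.2106,  0.2953],
       [-0.9996, -0.0265,  0.0048,  0.0567],
       [ 0.0008, -0.2106, -0.9776,  1.2547],
       [ 0.    ,  0.    ,  0.    ,  1.    ]])}
{'fx': 352.1652970886865, 'fy': 352.1652970886865, 'cx': 315.71053045954056, 'cy': 232.196030211178, 'mount': array([[ 1.    , -0.001 , -0.0004, -0.0006],
       [ 0.0001, -0.2742,  0.9617, -0.1363],
       [-0.0011, -0.9617, -0.2742,  0.0746],
       [ 0.    ,  0.    ,  0.    ,  1.    ]])}
```

View pics/scene0.png

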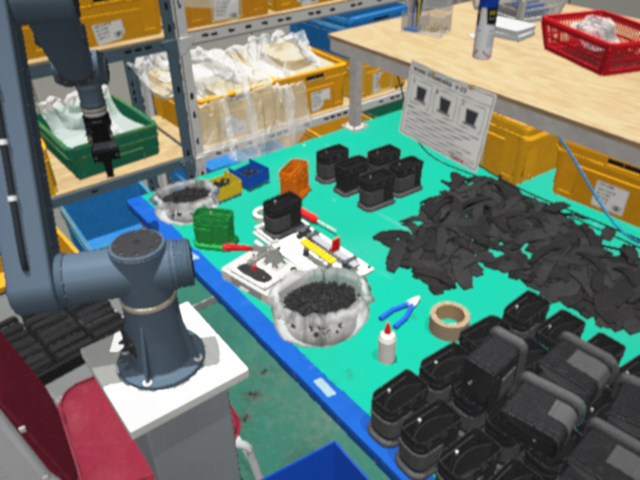

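View pics/top0.png

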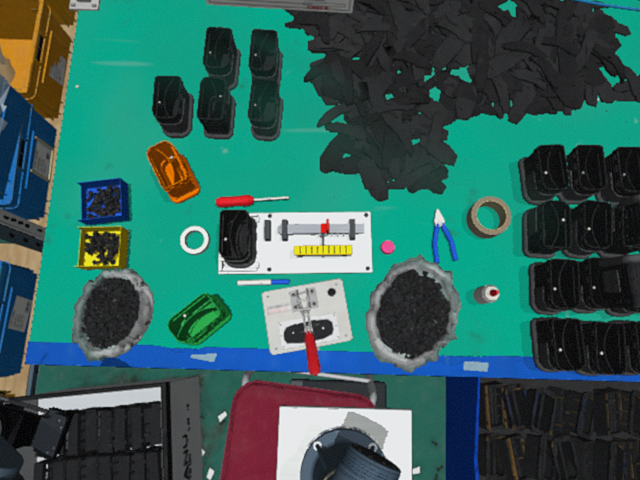

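The top view shows the fixture plate at u 219–371, v 211–273. The catch bar is at about (323,250), the red tab at about (325,227), and fixture +y points to the image left (world +y). I'll zoom in to measure.

```bash
python3 - <<'E'
import cv2
a=cv2.imread("pics/top0.png")[200:285,205:385]
cv2.imwrite("pics/topz.png",cv2.resize(a,None,fx=4.4,fy=4.4,interpolation=cv2.INTER_CUBIC))
a=cv2.imread("pics/scene0.png")[180:300,210:390]
cv2.imwrite("pics/scz.png",cv2.resize(a,None,fx=4.4,fy=4.4,interpolation=cv2.INTER_CUBIC))
E
```

```text
(no output)
```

View pics/topz.png

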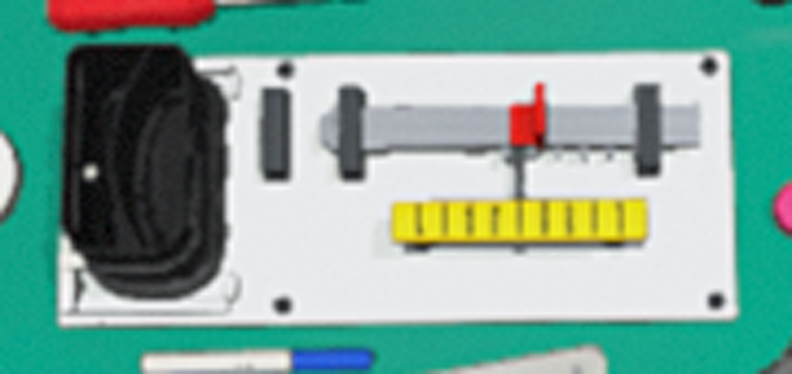

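View pics/scz.png

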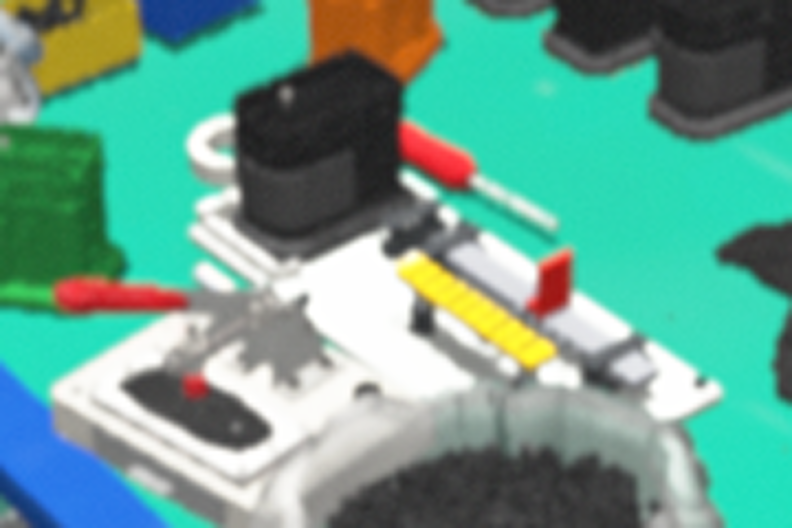

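```bash
cat > h.py <<'E'
import numpy as np, cv2
from scipy.optimize import least_squares
from scipy.spatial.transform import Rotation as R
from rig import robot
np.set_printoptions(precision=4,suppress=True)
def proj(P,W):
    E=np.linalg.inv(P['extrinsics']); c=np.atleast_2d(W)@E[:3,:3].T+E[:3,3]
    return np.c_[P['fx']*c[:,0]/c[:,2]+P['cx'],P['fy']*c[:,1]/c[:,2]+P['cy']]
def f2w(p,F):
    c,s=np.cos(p[2]),np.sin(p[2]);F=np.atleast_2d(F)
    return np.c_[p[0]+c*F[:,0]-s*F[:,1],p[1]+s*F[:,0]+c*F[:,1],F[:,2]]
E
python3 - <<'E'
from h import *
P=robot.camera_params("top")
z=np.array([(728,50),(738,318),(58,325),(393,203),(645,199),(647,241),(394,243)])
uv=np.array([205,200])+(z+.5)/4.4-.5
F=np.array([(80,-150,10),(-80,-150,10),(-80,242,10),(-18,47,60),(-18,-97,60),(-42,-97,60),(-42,47,60)])/1000
r=least_squares(lambda p:(proj(P,f2w(p,F))-uv).ravel(),[.5,.05,0])
print(r.x,(proj(P,f2w(r.x,F))-uv))
pt=np.array([[30,-40,78],[45,-40,78],[15,-40,78],[30,-40,34]])/1000
print((proj(P,f2w(r.x,pt))-[205,200]+.5)*4.4, f2w(r.x,[[.03,-.04,.06],[-.03,-.025,.06],[0,.186,.12]]))
S=robot.camera_params("scene");print((proj(S,f2w(r.x,np.r_[F,pt]))-[210,180]+.5)*4.4)
o=robot.get_obs();M=R.from_quat(o['tool_rot']).as_matrix();print(M,o['position'])
E
```

```text
[0.5552 0.0888 0.0383] [[ 0.27    0.2684]
 [-0.0132  0.3582]
 [-0.3253  0.501 ]
 [-0.4978 -0.5598]
 [ 0.7662 -0.2954]
 [ 0.5437 -0.2431]
 [-0.7367 -0.0466]]
[[546.1408 108.2113]
 [545.7701  82.0633]
 [546.5135 134.4961]
 [545.2389 126.5833]] [[0.5867 0.0499 0.06  ]
 [0.5261 0.0626 0.06  ]
 [0.548  0.2746 0.12  ]]
[[725.3341 390.4283]
 [540.3718 490.0608]
 [188.8867 228.3936]
 [421.4198 254.6042]
 [560.2775 350.0036]
 [531.7376 364.4248]
 [393.3903 267.6116]
 [559.0831 261.5718]
 [576.2012 253.3151]
 [541.8124 269.9021]
 [558.9701 315.8117]]
[[ 0.2346 -0.0008 -0.9721]
 [ 0.9721 -0.0018  0.2346]
 [-0.002  -1.      0.0003]] [0.1463 0.607  0.2467]
```

```bash
cat >> h.py <<'E'
p=[.5552,.0888,.0383]
def goal(fx,fy,z,n=1):
    o=robot.get_obs();M=R.from_quat(o['tool_rot']).as_matrix()
    T=f2w(p,[[fx,fy,z]])[0]
    c,s=np.cos(p[2]),np.sin(p[2])
    G=np.array([[c,0,-s],[s,0,c],[0,-1,0]])
    if np.linalg.det(G)<0: G[:,2]*=-1
    rv=R.from_matrix(M.T@G).as_rotvec()
    F=np.array([[c,-s,0],[s,c,0],[0,0,1]]).T@(o['position']-[p[0],p[1],0])
    print('t',o['time'],'fixture-frame tcp mm',F*1000,'f',o['ft_force'],'w',o['grip_width'])
    print('world goal',T,'shift cm',M.T@(T-o['position'])*100,'rotvec',rv)
E
python3 -c "
from h import *
goal(0,-.060,.16)"
```

```text
t 0.1 fixture-frame tcp mm [-388.7181  533.4733  246.6515] f [-0.0105 -0.3953  0.451 ] w 0.08661721798235433
world goal [0.5575 0.0288 0.16  ] shift cm [-46.5404   8.7386 -53.5336] rotvec [ 0.001   1.2957 -0.0019]
```

Request:
carry_out(moves=[[0.517,-2.6,0,-3,0,0.07,0],[0.517,-5.2,0,-6,0,0.14,0],[0.517,-7.8,0,-9,0,0.22,0],[0.517,-10.4,0,-12,0,0.29,0],[0.517,-13,0,-15,0,0.36,0],[0.517,-15.6,0,-18,0,0.43,0],[0.517,-18.2,0,-21,0,0.5,0],[0.517,-20.8,0,-24,0,0.58,0],[0.517,-23.4,0,-27,0,0.65,0],[0.517,-26,0,-30,0,0.72,0],[0.517,-28.6,0,-33,0,0.79,0],[0.517,-31.2,0,-36,0,0.86,0],[0.517,-33.8,0,-39,0,0.94,0],[0.517,-36.4,0,-42,0,1.01,0],[0.517,-39,0,-45,0,1.08,0],[0.517,-41.6,0,-48,0,1.15,0],[0.517,-44.2,0,-51,0,1.23,0],[0.517,-46.5,0,-53.5,0,1.295,0],[0.517,-46.5,0,-53.5,0,1.295,0],[0.517,-46.5,0,-53.5,0,1.295,0]])

```text
time: 2.1
position: [0.5572, 0.0295, 0.2469]
tool_rot: [-0.707, -0.013, 0.014, 0.707]
ft_force: [-0.6, -0.3, 0.0]
grip_width: 0.0451
```

```bash
python3 -c "
from h import *
goal(0,-.060,.12)
cv2.imwrite('pics/w1.png',robot.camera('wrist')[:,:,::-1])"
```

```text
t 2.1 fixture-frame tcp mm [ -0.2711 -59.3281 246.8834] f [-0.5717 -0.2822  0.0491] w 0.045105372961546736
world goal [0.5575 0.0288 0.12  ] shift cm [ 0.0502 12.6882 -0.0768] rotvec [-0.0008 -0.0006 -0.0018]
```

View pics/w1.png

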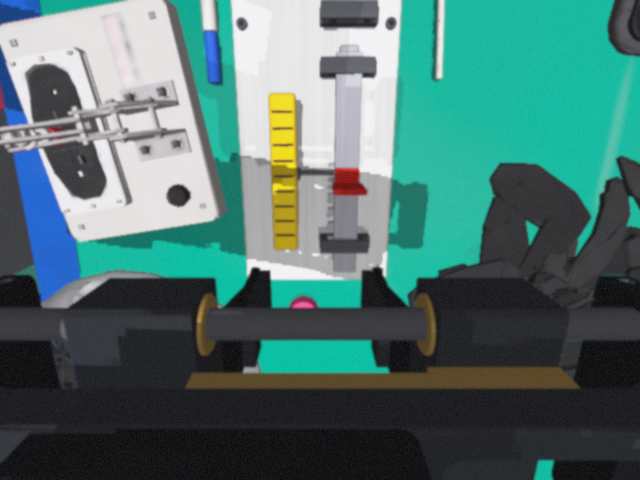

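The wrist view shows the yellow bar at u 270–298, v 93–249, the tab at about (348,185), and the fingertips at (257,275) and (375,275). I'll check the fixture estimate against this view.

```bash
python3 -c "
from h import *
o=robot.get_obs();W=robot.camera_params('wrist')
T=np.eye(4);T[:3,:3]=R.from_quat(o['tool_rot']).as_matrix();T[:3,3]=o['position']
W['extrinsics']=T@W['mount']
F=np.array([(-42,47,60),(-18,47,60),(-18,-97,60),(-42,-97,60),(15,-40,78),(45,-40,78),(15,-40,34),(80,-150,10),(-80,-150,10)])/1e3
print(proj(W,f2w(p,F)))
im=cv2.imread('pics/w1.png')
for q in proj(W,f2w(p,F)): cv2.circle(im,tuple(int(round(v)) for v in q),2,(255,0,255),-1)
cv2.imwrite('pics/w1z.png',cv2.resize(im[80:290,230:410],None,fx=2.8,fy=2.8,interpolation=cv2.INTER_CUBIC))
"
```

```text
[[268.0082  94.4136]
 [295.9362  94.3982]
 [298.2595 252.9335]
 [273.5455 252.9242]
 [333.9515 198.2634]
 [368.1587 198.2654]
 [331.844  190.2954]
 [386.4215 282.2609]
 [247.1052 282.1846]]
```

View pics/w1z.png

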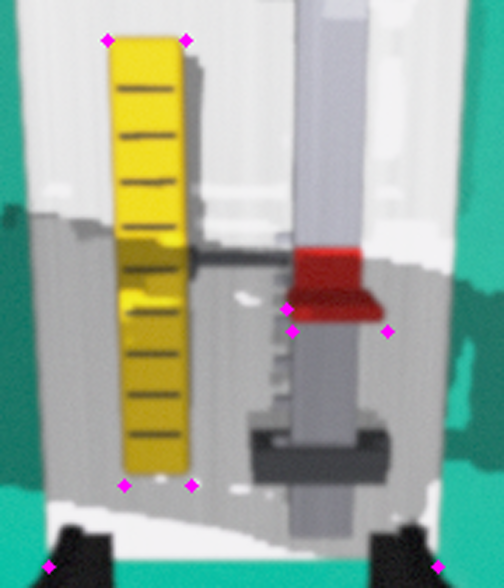

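The wrist view agrees to within about 3 mm, and the difference only adds clearance behind the tab. Descending to just above the catch.

Request:
carry_out(moves=[[0.517,0,2.5,0,0,0,0],[0.517,0,5,0,0,0,0],[0.517,0,7.5,0,0,0,0],[0.517,0,10,0,0,0,0],[0.517,0,12,0,0,0,0],[0.517,0,13.5,0,0,0,0],[0.517,0,14.6,0,0,0,0],[0.517,0,15.3,0,0,0,0],[0.517,0,15.3,0,0,0,0],[0.517,0,15.3,0,0,0,0]])

```text
time: 3.15
position: [0.5578, 0.0303, 0.095]
tool_rot: [0.707, 0.014, -0.014, -0.707]
ft_force: [0.4, -0.8, -0.0]
grip_width: 0.0449
```

```bash
python3 -c "
from h import *
goal(0,-.060,.074)
cv2.imwrite('pics/w2.png',robot.camera('wrist')[:,:,::-1])
cv2.imwrite('pics/t2.png',cv2.resize(robot.camera('top')[190:290,205:385,::-1],None,fx=4.4,fy=4.4,interpolation=cv2.INTER_CUBIC))"
```

```text
t 3.15 fixture-frame tcp mm [  0.3864 -58.5955  95.0315] f [ 0.3699 -0.816  -0.0494] w 0.04487710680843865
world goal [0.5575 0.0288 0.074 ] shift cm [-0.0406  2.1031 -0.1401] rotvec [0.0001 0.0012 0.0008]
```

View pics/w2.png

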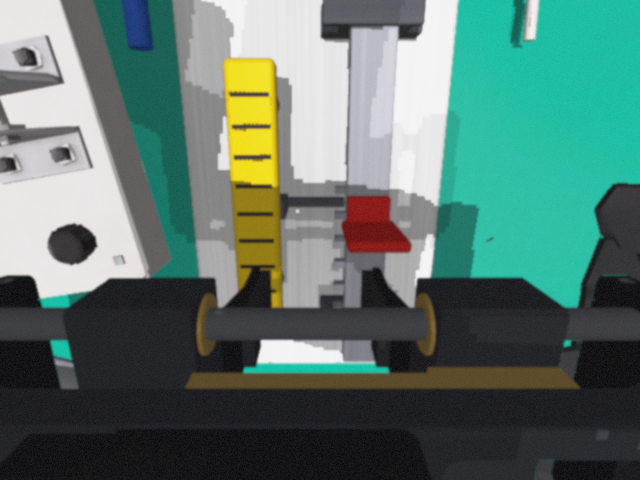

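View pics/t2.png

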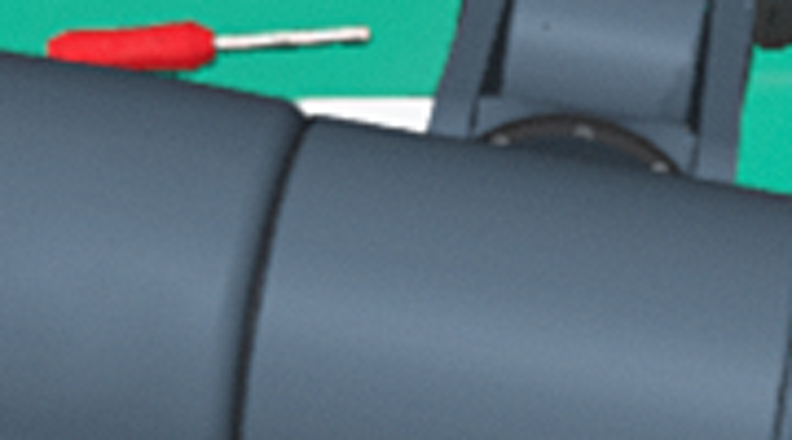

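Both fingertips line up: the left tip (u≈257) is over the bar and the right tip (u≈376) is behind the tab with a visible gap. Pressing down.

Request:
carry_out(moves=[[0.517,0,0.4,0,0,0,0],[0.517,0,0.8,0,0,0,0],[0.517,0,1.1,0,0,0,0],[0.517,0,1.4,0,0,0,0],[0.517,0,1.7,0,0,0,0],[0.517,0,1.9,0,0,0,0],[0.517,0,2.0,0,0,0,0],[0.517,0,2.0,0,0,0,0],[0.517,0,2.0,0,0,0,0]])

```text
time: 4.15
position: [0.5577, 0.0299, 0.0747]
tool_rot: [0.707, 0.014, -0.014, -0.707]
ft_force: [0.4, -0.4, 5.2]
grip_width: 0.045
```

```bash
python3 -c "
from h import *
goal(0,-.060,.074)
goal(0,.010,.074)
cv2.imwrite('pics/w3.png',robot.camera('wrist')[:,:,::-1])
goal(0,.010,.074)
cv2.imwrite('pics/s3.png',cv2.resize(robot.camera('scene')[180:300,210:390,::-1],None,fx=4.4,fy=4.4,interpolation=cv2.INTER_CUBIC))"
```

```text
t 4.15 fixture-frame tcp mm [  0.2281 -58.9189  74.72  ] f [ 0.3843 -0.3638  5.1858] w 0.04498546568705662
world goal [0.5575 0.0288 0.074 ] shift cm [-0.0229  0.072  -0.1081] rotvec [0.0002 0.0008 0.0003]
t 4.15 fixture-frame tcp mm [  0.2281 -58.9189  74.72  ] f [ 0.3843 -0.3638  5.1858] w 0.04498546568705662
world goal [0.5548 0.0988 0.074 ] shift cm [-0.0171  0.0706  6.8919] rotvec [0.0002 0.0008 0.0003]
t 4.2 fixture-frame tcp mm [  0.248  -58.9324  74.7332] f [-0.5256 -1.2889  4.9851] w 0.045067080769567114
world goal [0.5548 0.0988 0.074 ] shift cm [-0.019   0.0719  6.8933] rotvec [0.0002 0.0008 0.0004]
```

View pics/w3.png

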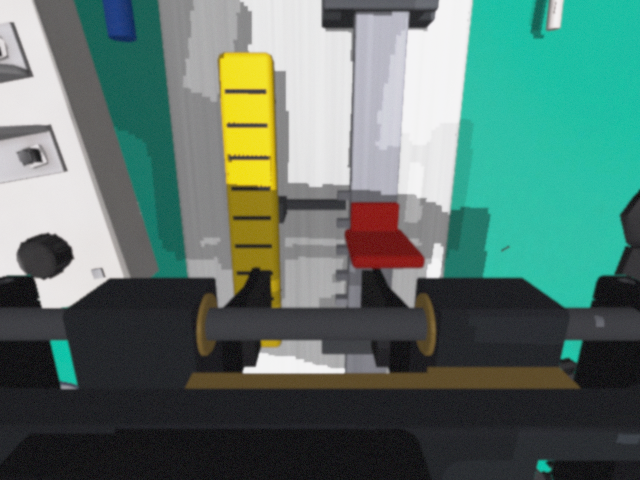

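View pics/s3.png

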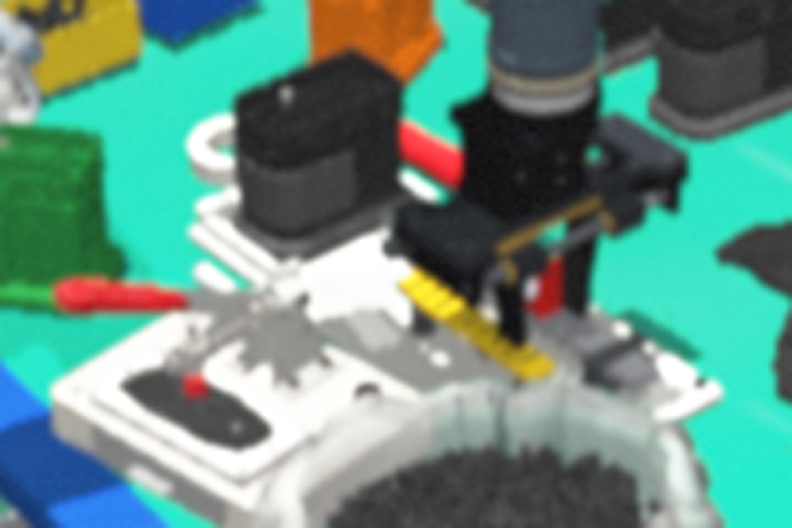

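Catch is pressed: 5.2 N, about 9–10 mm down. I'll add 1 mm of press and push the tab.

Request:
carry_out(moves=[[0.517,0,0.1,0,0,0,0],[0.517,0,0.1,0.3,0,0,0],[0.517,0,0.1,0.6,0,0,0],[0.517,0,0.1,0.9,0,0,0],[0.517,0,0.1,1.2,0,0,0],[0.517,0,0.1,1.6,0,0,0],[0.517,0,0.1,2.0,0,0,0],[0.517,0,0.1,2.4,0,0,0],[0.517,0,0.1,2.8,0,0,0],[0.517,0,0.1,3.2,0,0,0],[0.517,0,0.1,3.6,0,0,0],[0.517,0,0.1,4.0,0,0,0],[0.517,0,0.1,4.4,0,0,0],[0.517,0,0.1,4.8,0,0,0],[0.517,0,0.1,5.2,0,0,0],[0.517,0,0.1,5.6,0,0,0],[0.517,0,0.1,6.0,0,0,0],[0.517,0,0.1,6.3,0,0,0],[0.517,0,0.1,6.5,0,0,0],[0.517,0,0.1,6.5,0,0,0]])

```text
time: 6.25
position: [0.5555, 0.095, 0.0737]
tool_rot: [0.707, 0.014, -0.014, -0.707]
ft_force: [1.3, -5.4, 4.5]
grip_width: 0.0448
```

```bash
python3 -c "
from h import *
goal(0,.010,.074)
cv2.imwrite('pics/w4.png',robot.camera('wrist')[:,:,::-1])"
```

```text
t 6.25 fixture-frame tcp mm [ 0.5025  6.2229 73.6988] f [ 1.3436 -5.3692  4.5233] w 0.04482339738310854
world goal [0.5548 0.0988 0.074 ] shift cm [-0.0498 -0.0303  0.3778] rotvec [0.0005 0.0012 0.001 ]
```

View pics/w4.png

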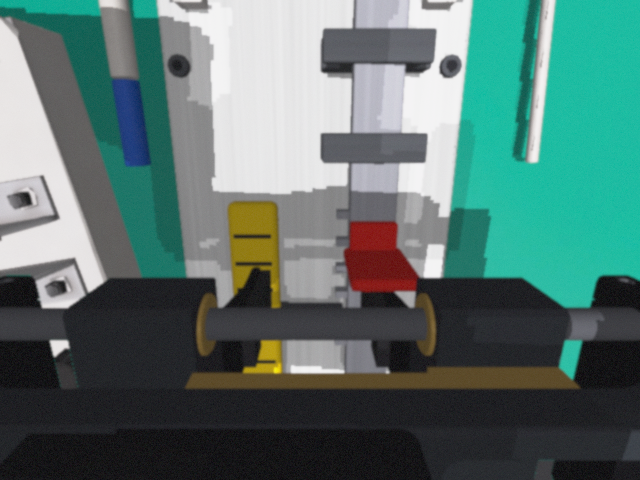

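The bolt is advancing and its toe has reached the far guide. Friction is about 5 N. Continuing in small steps to the stop.

Request:
carry_out(moves=[[0.517,0,0,0.15,0,0,0],[0.517,0,0,0.3,0,0,0],[0.517,0,0,0.4,0,0,0],[0.517,0,0,0.5,0,0,0],[0.517,0,0,0.5,0,0,0]])

```text
time: 6.8
position: [0.5552, 0.0997, 0.0737]
tool_rot: [0.707, 0.014, -0.014, -0.707]
ft_force: [1.1, -5.4, 5.3]
grip_width: 0.0448
```

Not at the stop yet: the force is unchanged and the tool moved the full 5 mm.

Request:
carry_out(moves=[[0.517,0,0,0.1,0,0,0],[0.517,0,0,0.2,0,0,0],[0.517,0,0,0.3,0,0,0],[0.517,0,0,0.3,0,0,0]])

```text
time: 7.2
position: [0.5553, 0.1001, 0.0738]
tool_rot: [0.709, 0.014, -0.014, -0.705]
ft_force: [-0.0, -14.2, 6.1]
grip_width: 0.0451
```

The force jumped to 14 N and the tool stalled after 0.4 mm of a 3 mm command, which points to the end stop. I'll check by camera before releasing.

```bash
python3 -c "
from h import *
goal(0,.010,.074)
cv2.imwrite('pics/w5.png',robot.camera('wrist')[:,:,::-1])
cv2.imwrite('pics/s5.png',cv2.resize(robot.camera('scene')[180:300,210:390,::-1],None,fx=4.4,fy=4.4,interpolation=cv2.INTER_CUBIC))
goal(0,.010,.074)
"
```

```text
t 7.2 fixture-frame tcp mm [ 0.5185 11.3051 73.7796] f [ -0.0095 -14.1868   6.0606] w 0.045148605704491564
world goal [0.5548 0.0988 0.074 ] shift cm [-0.052  -0.0215 -0.1305] rotvec [0.0044 0.0015 0.0004]
t 7.3 fixture-frame tcp mm [ 0.5346 11.295  73.78  ] f [  0.2327 -14.3705   5.835 ] w 0.04473457608564535
world goal [0.5548 0.0988 0.074 ] shift cm [-0.0536 -0.0215 -0.1295] rotvec [0.0042 0.0013 0.0004]
```

View pics/w5.png

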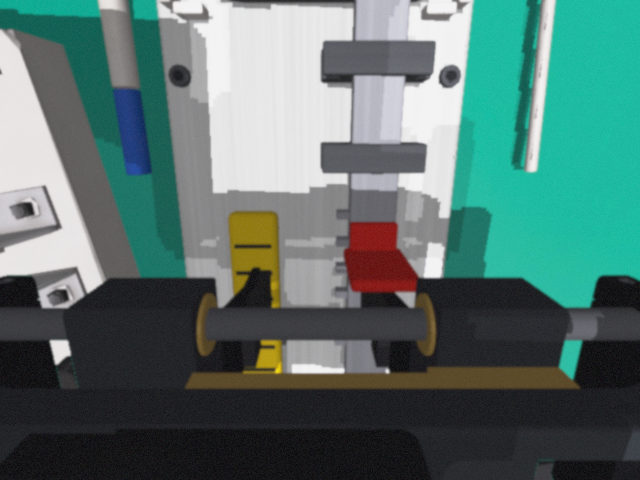

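View pics/s5.png

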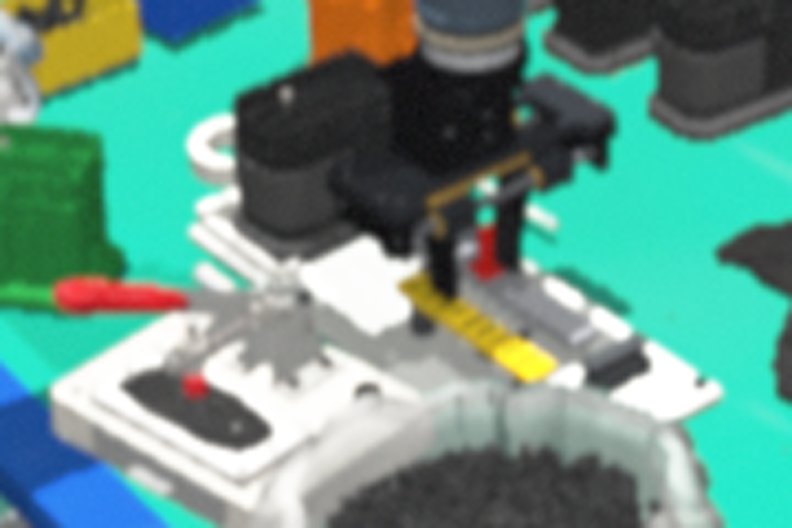

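The bolt runs through both guides toward the duct and the catch is still down, with 14 N against the stop. Easing off the push, then lifting clear.

Request:
carry_out(moves=[[0.517,0,0,-0.2,0,0,0],[0.517,0,0,-0.4,0,0,0],[0.517,0,0,-0.6,0,0,0],[0.517,0,-0.5,-0.7,0,0,0],[0.517,0,-1.2,-0.7,0,0,0],[0.517,0,-2.0,-0.7,0,0,0],[0.517,0,-4,-0.7,0,0,0],[0.517,0,-7,-0.7,0,0,0],[0.517,0,-10.5,-0.7,0,0,0],[0.517,0,-14,-0.7,0,0,0],[0.517,0,-16,-2.5,0,0,0],[0.517,0,-17,-5,0,0,0],[0.517,0,-17,-8,0,0,0],[0.517,0,-17,-8,0,0,0],[0.517,0,-17,-8,0,0,0]])

```text
time: 8.8
position: [0.557, 0.0226, 0.2434]
tool_rot: [-0.707, -0.013, 0.014, 0.707]
ft_force: [-0.5, -0.2, 0.5]
grip_width: 0.0453
```

```bash
python3 -c "
from h import *
goal(0,.010,.074)
o=robot.get_obs();W=robot.camera_params('wrist')
im=robot.camera('wrist')[:,:,::-1].copy()
T=np.eye(4);T[:3,:3]=R.from_quat(o['tool_rot']).as_matrix();T[:3,3]=o['position']
W['extrinsics']=T@W['mount']
F=np.array([(-42,47,60),(-18,47,60),(-18,-97,60),(-42,-97,60),(15,20,78),(45,20,78)])/1e3
for q in proj(W,f2w(p,F)): cv2.circle(im,tuple(int(round(v)) for v in q),2,(255,0,255),-1)
cv2.imwrite('pics/w6.png',im)
cv2.imwrite('pics/s6.png',cv2.resize(robot.camera('scene')[180:300,210:390,::-1],None,fx=4.4,fy=4.4,interpolation=cv2.INTER_CUBIC))
"
```

```text
t 8.8 fixture-frame tcp mm [ -0.7081 -66.2336 243.3951] f [-0.5051 -0.1741  0.4992] w 0.045337453513372976
world goal [0.5548 0.0988 0.074 ] shift cm [ 0.0928 16.9415  7.6186] rotvec [-0.0003 -0.0007 -0.0016]
```

View pics/w6.png

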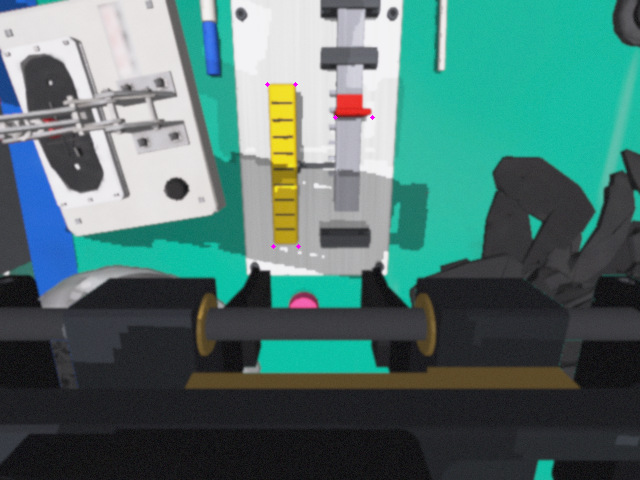

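View pics/s6.png

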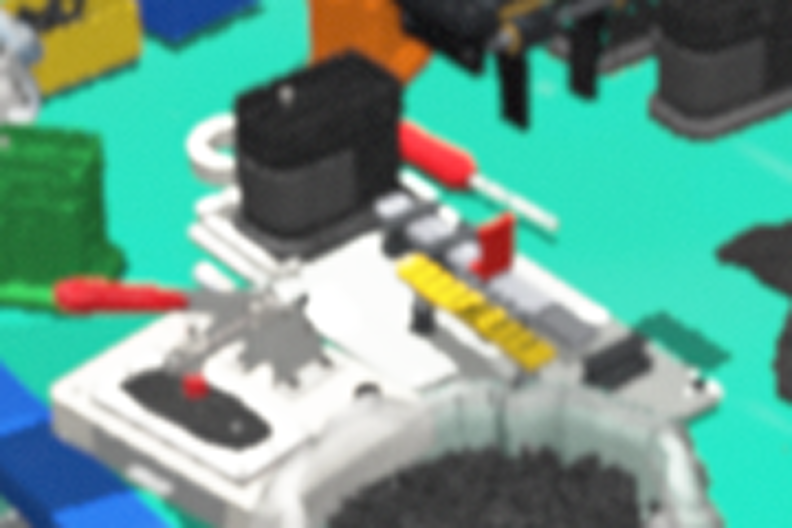

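```bash
python3 -c "
from h import *
S=robot.camera_params('scene')
a=cv2.imread('pics/scz.png');b=cv2.imread('pics/s6.png')
def m(im,roi):
    x0,y0,x1,y1=roi;h=cv2.cvtColor(im,cv2.COLOR_BGR2HSV)[y0:y1,x0:x1]
    k=((h[...,0]<8)|(h[...,0]>172))&(h[...,1]>150)&(h[...,2]>90)
    ys,xs=np.nonzero(k);return xs.mean()+x0,ys.mean()+y0
A=m(a,(520,240,600,330));B=m(b,(465,200,540,290));print(A,B)
for t in (0,.054,.056,.058,.06):print(t,(proj(S,f2w(p,[[.03,-.037+t,.06]]))-[210,180]+.5)*4.4)
for im in(a,b):
    h=cv2.cvtColor(im,cv2.COLOR_BGR2HSV)[230:390,385:570];k=(abs(h[...,0].astype(int)-27)<6)&(h[...,1]>150)&(h[...,2]>90);ys,xs=np.nonzero(k);print(xs.mean(),ys.mean(),xs.min(),ys.min(),xs.max(),ys.max())
"
```

```text
(np.float64(552.4130747126437), np.float64(285.27442528735634)) (np.float64(494.76986869384933), np.float64(247.4789219073946))
0 [[556.1097 281.9484]]
0.054 [[504.2826 247.5964]]
0.056 [[502.4013 246.3495]]
0.058 [[500.5228 245.1043]]
0.06 [[498.6469 243.861 ]]
92.13905079100749 82.30120732722732 16 29 168 138
89.54935994792797 81.03688435669342 16 26 166 137
```

The tab moved (−57.6, −37.8) px, against (−57.5, −38.1) px predicted for 60 mm, so the bolt is home. The catch bar is back at its starting image position, so it is up. The duct and bystanders are unchanged and the force is about zero. Handing in.

```bash
python3 -c "
from rig import robot
print(robot.hand_in())"
```

```text
the job is handed in; nothing more can be done
None
```

The duct looks locked and the job is handed in, at about 9 s of the 48 s allowed; the hand-in gave no verdict.

I set the fingers to a 45 mm opening and pressed the yellow catch bar down about 10 mm (5 N) with one fingertip. Keeping it down, I pushed the red tab with the other until the push force jumped to 14 N at the end stop. Then I eased off, lifted so the catch could spring back, and moved clear.

**Last checks:**
- **Bolt:** the tab moved about 60 mm in the scene camera, so the bolt is fully home.
- **Catch:** the bar is back at its starting position in the image to within a few zoomed pixels, so it is up.
- **Duct and bystanders:** the duct and the nearby things in view look unmoved. I judged this by eye and did not check every bystander.
- **Contact:** the wrist force is near zero with the gripper clear of everything.

**Disagreement:** the wrist camera put the fixture 2–4 mm further along +y than the top camera did. The margin behind the tab and finishing on the push force covered that.

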